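# Stack the spacer and end cover on the bearing block in the assembly nest

## Task

On the splicer repair bench the aluminium bearing block already sits in the assembly nest. Lay the square black spacer (not the round collar) flat on the block, squarely inside the four corner posts, let go of it, then set the round aluminium cover on the spacer, knob up and centred in the pocket, and leave the three parts stacked there.

Things in the scene. Friction and masses are not known exactly. Their poses are not given: they have to be found in the camera images.
- nest_floor (a point): Assembly nest, fixed to the table: a grey base plate 116 x 116 x 12 mm with four steel L-shaped corner posts that stand 46 mm above the plate (58 mm above the table) and enclose a square pocket of 64 x 64 mm. Each leg of the L reaches 12 mm along the pocket's side, so the middle 40 mm of each side is open for a finger. This point is the centre of the pocket's floor, on the plate's top, 12 mm above the table; x and y run square to the pocket's sides, z up.
- block_mid (a point): Bearing block: aluminium, 58 x 58 x 24 mm with an upright 22 mm hole, lying loose in the pocket, its top 36 mm above the table. This point is its centre, half-way up; z up. It stays where it is.
- spacer_mid (a point): Spacer: black plastic, square, 54 x 54 x 16 mm, with an upright 24 mm hole through it, lying flat on the table. This point is its centre, half-way up (8 mm over its underside); x and y run square to its sides, z is the hole's axis. Any quarter turn and either face will do. On the block it reaches from 36 to 52 mm above the table. A round collar (black plastic, 62 mm across, 16 mm high, 32 mm hole) also lies on the table and is not wanted.
- cover_mid (a point): End cover: aluminium, a disc 56 mm across and 10 mm thick with a round knob of 28 mm diameter and 24 mm height standing in the middle of it (34 mm high overall), lying on the table knob up. This point is on its axis half-way up, 17 mm over its underside (on the knob, 7 mm above the disc's top); z points up through the knob. On the spacer its underside is 52 mm above the table.
Things that resemble listed ones, but are neither listed nor needed, are in the scene too. Leave any pink look-alike of the part that bears spacer_mid alone.

How it is judged:
By the outcome, as a careful person would: the job done as asked, in the order asked, and still so for the second after the job is handed in, with the robot touching nothing.
It also fails if it takes over 58 s, if anything falls off the work surface, if the arm or the gripper's body presses on something with over 40 N, if the wrist force passes 120 N, or if a joint passes its speed limit or range.

## Robot

A 7-joint arm with a two-finger parallel gripper is mounted at the origin on the work surface. World frame = base frame: x ahead of the robot, y to its left, z up, the work surface at z = 0. Lengths are in mm, angles in rad, forces in N, time in s.
With the tool pointing down it reaches from about 400 to 900 mm from the base axis. Payload 5.5 kg.
Tool frame: the origin (TCP) lies at the very end of the fingers, on their centre line; the grasp point (between the pads) lies 19 mm behind it; z points along the fingers, y is the line along which they close (so a half turn about z gives the same grasp; the last joint's range is limited). The gripper opens to 92 mm and grips with 3 to 60 N. Pads are 19 mm wide; open, the fingers measure 130 mm over their backs; the gripper's body (75 mm by 190 mm) begins 47 mm behind the grasp point.
Start: joints at [-1.079, 0.501, -0.427, 1.55, 0.221, 1.138, -0.21], TCP at [147.387, 633.069, 226.729] pointing down, gripper open.
Joint ranges: [-2.88, 2.88], [-0.31, 2.03], [-1.54, 1.56], [0.2, 2.42], [-1.41, 4.55], [0.19, 2.02], [-2.57, 2.57]. Speed limits (rad/s): [2.57, 2.57, 3.14, 3.14, 3.14, 3.14, 3.14].

## Interface

Orientations are given as a unit quaternion [x, y, z, w].
In Python, from plant import bot gives the robot as it stands.
- The arm moves only by the tool carry_out, never from a script. Its argument "series" is a list of rows, each a list of 2 entries, a list of its own where there are three numbers: the shift along the tool's x, y, z scaled (see below), then the turn, a rotation vector about the tool's x, y, z scaled (see below). A call has 1 to 12 rows; each row is the pose to reach, as a shift and turn from the pose commanded when the call began, along the tool's axes at that moment; what a row does not reach only later rows make up. The controller multiplies each number of a shift by 0.75 m and each number of a turn by pi/4 rad. A row lasts 1/8 s, in which the tool goes at most 62.5 mm and 10.7 degrees, less where a joint would pass 70% of its speed; a pose out of reach is approached as far as the arm can. A call with a number of a shift or a turn outside -1 to 1 is refused whole. A call with a gripper value outside its range is refused whole. "gripper" is the gripper's target within -1 to 1 (fully open at 1, half-way at 0, shut at -1), set as the call begins (left out, the last holds). The fingers move at their own pace and stop on an object; "grip_force" is the grip in N (left out, the last holds). Time passes only in rows, so rows that repeat a pose let the fingers close. It gives the time, the measured TCP pose, the force, the opening and the grip force at its end, in the units of the state.
- bot.get_state(): the state, without advancing time (a new reading comes with each control period).
- bot.get_image(name): name is "scene" or "top" or "wrist"; returns a dict with "frame" (400x640x3 uint8, red, green, blue), "z_map" (400x640 float32, mm along the optical axis (not along the pixel's ray), 0 where there is no reading), "intrinsics" (3x3 intrinsics, pixels), "rvec" (rotation vector, rad) and "tvec" (3), from world to camera coordinates, as OpenCV has them. Camera axes: x right, y down, z forward; pixel columns grow to the right and rows downward; lengths in mm; the calibration is good to about 2 mm. The wrist camera is an equidistant fisheye: a pixel r from the principal point sees the ray r / f radians off the axis. A picture is of the moment at which its call begins.
- bot.finish_job(): hands the job in; it is judged then, once.
The state is a dict: "time": time; "qpos": joint angles; "joint_velocities": joint speeds; "joint_efforts": joint torques, N m; "eef_pos": TCP position; "orientation": TCP orientation; "force": force on the tool from outside, world axes, zero at the start; "moment": the same for the moment, N m; "width": finger opening in mm; "grasp_force": force on a finger pad.
Only numpy, scipy, OpenCV 4.12 (cv2) and the standard library are available. Lean on these libraries where they do the work, as an engineer would, in place of code of your own. Each camera call takes 0.05 s, during which the arm holds its last target. There are 200 camera calls.

## Working session

There is one attempt and no reset: what is moved stays moved. The work goes in short steps, Python scripts to look and compute and a tool call to move; the robot and the scene stay as the last step left them, time stands still between calls to the robot, and variables do not carry over. Pictures are saved under pics/ and viewed, at most 10 in all, crops included, and the job is handed in when it is done.

Besides the shell and the picture viewer there is one more tool, called after "Request:" in YAML: its name, and indented under it one key for each argument. carry_out: Moves the arm, as the interface text tells. Its arguments: {"type":"object","properties":{"series":{"type":"array","items":{"type":"array"}},"gripper":{"type":"number"},"grip_force":{"type":"number"}},"required":["series"]}

```bash
mkdir -p pics
cat > h.py <<'E'
import numpy as np,cv2
from scipy.spatial.transform import Rotation as R
from plant import bot
def save(d,n): cv2.imwrite('pics/'+n,cv2.cvtColor(d['frame'],cv2.COLOR_RGB2BGR))
def cast(d,uv,z,fish=False):
    K=d['intrinsics'];uv=np.atleast_2d(np.float64(uv))
    p=np.c_[(uv[:,0]-K[0,2])/K[0,0],(uv[:,1]-K[1,2])/K[1,1]]
    if fish:
        t=np.linalg.norm(p,axis=1)+1e-12
        r=np.c_[p*(np.sin(t)/t)[:,None],np.cos(t)]
    else: r=np.c_[p,np.ones(len(p))]
    M=R.from_rotvec(np.ravel(d['rvec'])).as_matrix();o=-M.T@np.ravel(d['tvec'])
    w=r@M
    return o+w*((z-o[2])/w[:,2])[:,None]
E
python3 - <<'E'
from h import *
s=bot.get_state();print({k:np.round(v,3) for k,v in s.items()})
for n in('top','scene'):
    d=bot.get_image(n);save(d,n+'0.png');np.save('pics/%s0.npy'%n,d,allow_pickle=True)
    print(n,d['intrinsics'],d['rvec'],d['tvec'])
E
```

```text
{'time': np.float64(0.0), 'qpos': array([-1.079,  0.502, -0.427,  1.551,  0.221,  1.138, -0.21 ]), 'joint_velocities': array([-0.   , -0.   ,  0.002, -0.001,  0.001,  0.002, -0.   ]), 'joint_efforts': array([ 1.0000e-03, -5.6661e+01, -5.8160e+00, -2.7911e+01, -6.9000e-02,
        3.1000e-02,  0.0000e+00]), 'eef_pos': array([147.301, 632.383, 225.696]), 'orientation': array([ 0.114,  0.993, -0.001, -0.   ]), 'force': array([-0.369, -0.61 ,  0.763]), 'moment': array([-0.017,  0.046,  0.034]), 'grasp_force': np.float64(0.0), 'width': np.float64(91.5)}
top [[446.17079729   0.         317.16331593]
 [  0.         446.17079729 205.66762507]
 [  0.           0.           1.        ]] [ 2.09787257 -2.11198103  0.22401195] [   6.01554383  567.46342878 1060.4322364 ]
scene [[394.46723331   0.         319.66465249]
 [  0.         394.46723331 207.77496797]
 [  0.           0.           1.        ]] [ 1.62368469  1.84490546 -0.81439349] [  50.78088878 -320.08184128 1348.77827412]
```

View pics/top0.png

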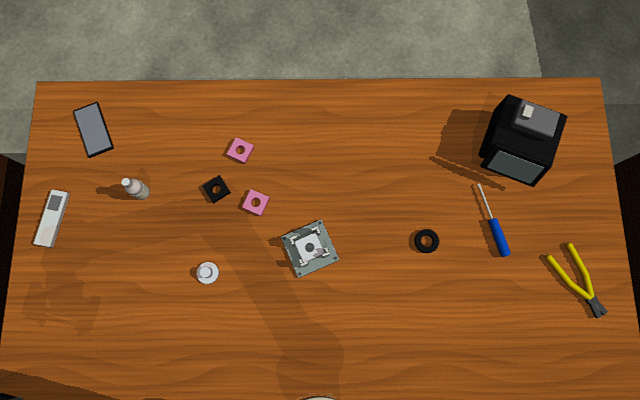

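View pics/scene0.png

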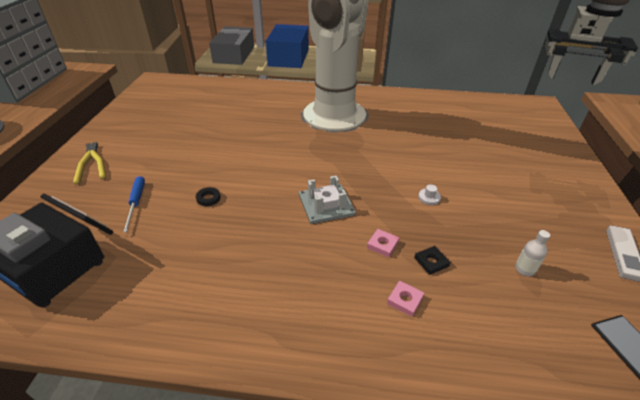

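The top view shows the black spacer at (217,189), the cover at (207,272), the nest at (310,248), the collar at (426,241) and pink look-alikes at (239,150) and (256,202). The scene view agrees with this.

Run:
```python
from h import *
d=np.load('pics/top0.npy',allow_pickle=True).item()
for n,uv,z in(('spacer',(217,189),16),('cover',(207,272),10),('nest',(310,248),36),('p1',(239,150),16),('p2',(256,202),16),('bottle',(135,188),60)):print(n,cast(d,uv,z).round())
f=d['frame'][165:215,195:240]
m=(f.max(2)<60).astype(np.uint8)
c=max(cv2.findContours(m,0,2)[0],key=cv2.contourArea)
r=cv2.minAreaRect(c);b=cv2.boxPoints(r)+[195,165];w=cast(d,b,12)
print(r,w.round(1).tolist(),w.mean(0));e=np.diff(w,axis=0);print(np.degrees(np.arctan2(e[:,1],e[:,0])))
s=bot.get_state();print(R.from_quat(s['orientation']).as_matrix().round(3))
d=bot.get_image('wrist');print(d['intrinsics'],d['rvec'],d['tvec'])
M=R.from_rotvec(d['rvec']).as_matrix();print('cam',-M.T@d['tvec'],M)
```

```text
spacer [[625. 267.  16.]]
cover [[407. 285.  10.]]
nest [[464.  21.  36.]]
p1 [[733. 212.  16.]]
p2 [[589. 163.  16.]]
bottle [[617. 466.  60.]]
((20.831462860107422, 23.73033905029297), (21.19995880126953, 20.5639591217041), 57.9946174621582) [[636.4, 309.7, 12.0], [666.3, 264.5, 12.0], [616.5, 232.7, 12.0], [587.2, 277.6, 12.0]] [626.58975618 271.14306486  12.        ]
[ -56.59799018 -147.39111417  123.07530357]
[[-0.974  0.227 -0.   ]
 [ 0.227  0.974 -0.002]
 [ 0.    -0.002 -1.   ]]
[[309.70691629   0.         320.96533529]
 [  0.         309.70691629 200.091323  ]
 [  0.           0.           1.        ]] [-2.26391007 -1.79992422 -0.27079936] [-649.44918083  -39.91387529  390.68626007]
cam [ 70.98019099 651.00598436 383.62238015] [[ 0.22570935  0.97419258 -0.0020252 ]
 [ 0.93047052 -0.2149627   0.29667431]
 [ 0.28858257 -0.06884656 -0.95497657]]
```

Request:
carry_out:
  series:
    - [[-0.73,-0.325,0.08],[0,0,0.98]]
    - [[-0.73,-0.325,0.08],[0,0,0.98]]
    - [[-0.73,-0.325,0.08],[0,0,0.98]]
    - [[-0.73,-0.325,0.08],[0,0,0.98]]
    - [[-0.73,-0.325,0.08],[0,0,0.98]]
    - [[-0.73,-0.325,0.08],[0,0,0.98]]
    - [[-0.73,-0.325,0.08],[0,0,0.98]]
    - [[-0.73,-0.325,0.08],[0,0,0.98]]
    - [[-0.73,-0.325,0.08],[0,0,0.98]]
    - [[-0.73,-0.325,0.08],[0,0,0.98]]
    - [[-0.73,-0.325,0.08],[0,0,0.98]]
    - [[-0.73,-0.325,0.08],[0,0,0.98]]
  gripper: 1

```text
time: 1.65
eef_pos: [624.4, 272.3, 166.2]
orientation: [0.479, 0.878, -0.0, -0.001]
force: [-1.0, 1.1, -0.9]
width: 91.9
grasp_force: 0.0
```

Run:
```python
from h import *
s=bot.get_state();print(s['time'],s['eef_pos'],s['qpos'].round(2),R.from_quat(s['orientation']).as_matrix().round(3))
d=bot.get_image('wrist');save(d,'w1.png');np.save('pics/w1.npy',d,allow_pickle=True)
```

```text
1.65 [624.38032488 272.30783552 166.16926423] [-0.37  0.58 -0.11  1.53  0.07  1.04  0.07] [[-0.542  0.84  -0.002]
 [ 0.84   0.542  0.001]
 [ 0.001 -0.001 -1.   ]]
```

View pics/w1.png

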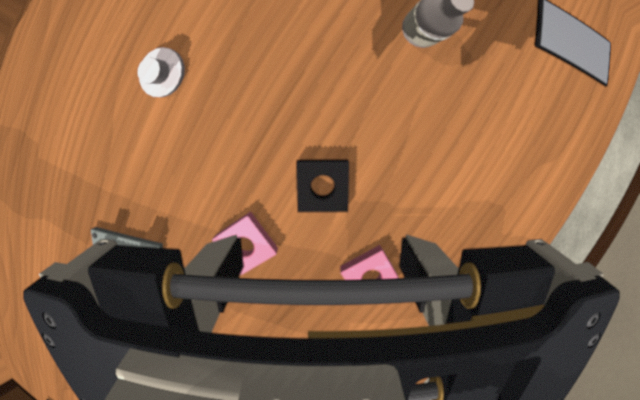

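The wrist view shows the spacer square-on at about (323,185), clear of both pink squares, with the cover at (161,72).

```bash
cat >> h.py <<'E'
def rel(p,yaw=None):
    "shift to world point p in tool axes, scaled"
    s=bot.get_state();M=R.from_quat(s['orientation']).as_matrix()
    return (M.T@(np.array(p)-s['eef_pos'])/750).round(4)
E
python3 - <<'E'
from h import *
d=np.load('pics/w1.npy',allow_pickle=True).item()
f=d['frame'];x0,y0,x1,y1=285,145,365,225
m=(f[y0:y1,x0:x1].max(2)<50).astype(np.uint8)
c=max(cv2.findContours(m,0,1)[0],key=cv2.contourArea)
w=cast(d,c[:,0]+[x0,y0],16,True)
r=cv2.minAreaRect(np.float32(w[:,:2]));print(r)
h=f[170:200,305:340];mm=(h.max(2)>=50).astype(np.uint8)
c=max(cv2.findContours(mm,0,1)[0],key=cv2.contourArea);print('hole',cv2.minEnclosingCircle(np.float32(cast(d,c[:,0]+[305,170],16,True)[:,:2])))
z=d['z_map'];print(z[175:182,300:345:5].round())
print('rel',rel([*r[0],4]))
# cover
x0,y0,x1,y1=125,35,200,110
m=(f[y0:y1,x0:x1].min(2)>95).astype(np.uint8)
c=max(cv2.findContours(m,0,1)[0],key=cv2.contourArea)
print('cover',cv2.minEnclosingCircle(np.float32(cast(d,c[:,0]+[x0,y0],10,True)[:,:2])))
E
```

```text
((627.2905883789062, 273.7530822753906), (50.6199951171875, 53.24068832397461), 32.940914154052734)
hole ((626.3815307617188, 274.9122619628906), 12.9382963180542)
[[315. 315. 315. 314. 314. 315. 315. 315. 315.]
 [315. 316.   0. 316. 331. 332. 316. 314. 314.]
 [314. 316. 316. 333. 331. 331. 316. 316. 316.]
 [315. 315. 316. 332. 333. 332. 317. 316. 315.]
 [317. 316. 317. 333. 332. 332. 332. 316. 315.]
 [317. 316. 316. 332. 332. 332. 332. 316. 315.]
 [316. 317. 317. 333. 332. 333. 333. 316. 317.]]
rel [-0.0022  0.0042  0.2166]
cover ((406.5416564941406, 284.53662109375), 30.50632095336914)
```

Request:
carry_out:
  series:
    - [[-0.002,0.004,0.08],[0,0,0]]
    - [[-0.002,0.004,0.16],[0,0,0]]
    - [[-0.002,0.004,0.2],[0,0,0]]
    - [[-0.002,0.004,0.215],[0,0,0]]
    - [[-0.002,0.004,0.215],[0,0,0]]
    - [[-0.002,0.004,0.215],[0,0,0]]

```text
time: 2.45
eef_pos: [630.0, 273.1, 7.7]
orientation: [0.478, 0.878, 0.001, 0.001]
force: [-0.1, 0.8, -0.0]
width: 91.7
grasp_force: 0.0
```

Request:
carry_out:
  series:
    - [[0,0,0],[0,0,0]]
    - [[0,0,0],[0,0,0]]
    - [[0,0,0],[0,0,0]]
    - [[0,0,0],[0,0,0]]
    - [[0,0,0],[0,0,0]]
    - [[0,0,0],[0,0,0]]
    - [[0,0,0],[0,0,0]]
    - [[0,0,0],[0,0,0]]
  gripper: -0.3
  grip_force: 20

```text
time: 3.45
eef_pos: [628.6, 271.8, 5.5]
orientation: [0.479, 0.878, -0.0, -0.0]
force: [-1.0, -0.5, 2.1]
width: 53.7
grasp_force: 20.0
```

Request:
carry_out:
  series:
    - [[0,0,-0.07],[0,0,0]]
    - [[0,0,-0.15],[0,0,0]]
    - [[-0.163,-0.365,-0.24],[0,0,0.285]]
    - [[-0.163,-0.365,-0.24],[0,0,0.285]]
    - [[-0.163,-0.365,-0.24],[0,0,0.285]]
    - [[-0.163,-0.365,-0.24],[0,0,0.285]]
    - [[-0.163,-0.365,-0.24],[0,0,0.285]]
    - [[-0.163,-0.365,-0.24],[0,0,0.285]]
    - [[-0.163,-0.365,-0.24],[0,0,0.285]]
    - [[-0.163,-0.365,-0.24],[0,0,0.285]]
    - [[-0.163,-0.365,-0.24],[0,0,0.285]]

```text
time: 4.82
eef_pos: [465.0, 22.0, 185.0]
orientation: [0.573, 0.82, -0.0, -0.0]
force: [0.9, 0.5, -0.4]
width: 53.7
grasp_force: 20.0
```

Run:
```python
from h import *
s=bot.get_state();print(s['time'],s['eef_pos'],s['qpos'].round(2),R.from_quat(s['orientation']).as_matrix().round(3),s['width'])
d=bot.get_image('wrist');np.save('pics/w2.npy',d,allow_pickle=True)
save(d,'w2.png')
```

```text
4.825 [465.04065115  21.99595828 185.00564504] [-0.09  0.19 -0.01  2.05  0.    0.9   0.24] [[-0.343  0.939 -0.001]
 [ 0.939  0.343  0.   ]
 [ 0.    -0.001 -1.   ]] 53.66387912727892
```

View pics/w2.png

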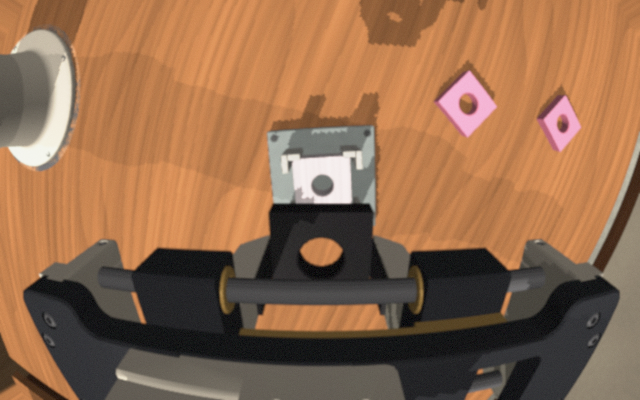

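The held spacer sits level at (322,250). The nest plate spans (268..377, 126..) behind it, with the two rear posts at (290,160) and (353,158) and the block hole at (322,185). The yaw is already close.

```bash
cat >> h.py <<'E'
def cloud(d,fish=True):
    z=d['z_map'];v,u=np.indices(z.shape);uv=np.c_[u.ravel(),v.ravel()]
    K=d['intrinsics'];p=(uv-K[:2,2])/K[0,0]
    t=np.linalg.norm(p,axis=1)+1e-9
    if fish: p=p*(np.tan(np.minimum(t,1.5))/t)[:,None]
    c=np.c_[p,np.ones(len(p))]*z.ravel()[:,None]
    M=R.from_rotvec(np.ravel(d['rvec'])).as_matrix()
    return ((c-np.ravel(d['tvec']))@M).reshape(*z.shape,3)
E
python3 - <<'E'
from h import *
d=np.load('pics/w2.npy',allow_pickle=True).item()
P=cloud(d);ok=d['z_map']>0
v,u=np.indices(ok.shape);roi=ok&(u>240)&(u<400)&(v>100)&(v<203)
for a,b in((-8,6),(6,18),(28,44),(48,68)):
    m=roi&(P[...,2]>a)&(P[...,2]<b);print(a,b,m.sum(),np.median(P[m][:,2]))
f=d['frame'].astype(int)
# plate+everything non-wood: low red-blue difference, in roi; outline cast at z=12
m=(roi&(P[...,2]>6)&(P[...,2]<18)).astype(np.uint8)
E=lambda px:cast(d,px,12,True)[:,:2]
# edges per row/col
rows=range(145,198);L=[];Rr=[]
for r in rows:
    c=np.flatnonzero(m[r]);L.append((c[0]-.5,r));Rr.append((c[-1]+.5,r))
B=[(c,np.flatnonzero(m[:,c])[0]-.5) for c in range(278,368)]
def fit(px):
    w=E(px);vx,vy,x,y=cv2.fitLine(np.float32(w),cv2.DIST_HUBER,0,.01,.01).ravel()
    n=np.array([-vy,vx]);print('ang',np.degrees(np.arctan2(vy,vx)),'rms',np.std((w-[x,y])@n));return np.array([x,y])
l,r,b=fit(L),fit(Rr),fit(B)
# lateral coordinate using tool axes yaw
for name,mm,z in(('post',roi&(P[...,2]>50)&(P[...,2]<66),58),('block',roi&(P[...,2]>30)&(P[...,2]<42),36)):
    nlab,lab,st,_=cv2.connectedComponentsWithStats(mm.astype(np.uint8))
    for i in range(1,nlab):
        if st[i,4]>15:
            vv,uu=np.nonzero(lab==i);w=cast(d,np.c_[uu,vv],z,True)[:,:2];print(name,st[i],w.mean(0),cv2.minAreaRect(np.float32(w)))
M=R.from_quat(bot.get_state()['orientation']).as_matrix()
tx,ty=M[:2,0],M[:2,1];print('l,r along ty',l@ty,r@ty,'b along tx',b@tx)
c=(l@ty+r@ty)/2*ty+(b@tx-58*np.sign((b-[465,22])@tx))*tx;print('centre',c, 'tcp',bot.get_state()['eef_pos'])
E
```

```text
-8 6 8262 -0.13938886371070502
6 18 4819 11.889016567315242
28 44 2383 35.844942162773776
48 68 474 57.55999612011183
ang -66.88722 rms 0.3299855483944078
ang -66.79436 rms 0.3123118569363018
ang 23.504938 rms 0.5675257518891299
post [342 150  21  19 228] [484.5871811   64.91324444] ((483.2631530761719, 62.21654510498047), (18.972814559936523, 17.13193702697754), 20.77726936340332)
post [280 152  21  22 234] [428.23437566  40.86093522] ((430.9239196777344, 39.48664093017578), (18.977333068847656, 18.642210006713867), 27.23286247253418)
block [341 146  18   7  35] [479.16650004  68.86556222] ((479.47686767578125, 69.20157623291016), (17.52314567565918, 4.9217329025268555), 34.101768493652344)
block [284 150  18   6  30] [429.38590715  47.20094291] ((428.1162414550781, 47.11613082885742), (17.553749084472656, 4.93650484085083), 6.225627422332764)
block [ 292  156   60   47 2258] [465.83637543  29.79231796] ((465.5150146484375, 28.672496795654297), (59.57255172729492, 48.9768180847168), 21.773080825805664)
l,r along ty 390.31459821346857 506.35455170786196 b along tx -80.49091886205453
centre [468.63436645  23.77672312] tcp [464.95356735  21.82916699 185.0161956 ]
```

```bash
cat > n.py <<'E'
from h import *
d=np.load('pics/w2.npy',allow_pickle=True).item()
P=cloud(d);ok=d['z_map']>0
v,u=np.indices(ok.shape);m=ok&(u>240)&(u<400)&(v>100)&(v<203)&(P[...,2]>6)&(P[...,2]<18)
E=lambda px:cast(d,px,12,True)[:,:2]
L=[(np.flatnonzero(m[r])[0]-.5,r) for r in range(145,198)]
Q=[(np.flatnonzero(m[r])[-1]+.5,r) for r in range(145,198)]
B=[(c,np.flatnonzero(m[:,c])[0]-.5) for c in range(278,368)]
a=np.radians(23.2);ty=np.array([np.cos(a),np.sin(a)]);tx=np.array([-np.sin(a),np.cos(a)])
l,r,b=[np.median(E(x)@t) for x,t in((L,ty),(Q,ty),(B,tx))]
c=(l+r)/2*ty+(b-58)*tx;print('nest',c,r-l)
# spacer in grip
s=bot.get_state();e=s['eef_pos'];M=R.from_quat(s['orientation']).as_matrix()
x0,y0,x1,y1=290,222,355,285
q=P[225:230,290:350];print('spacer top z',np.nanmedian(q[...,2]),'tcp',e)
zt=e[2]+10.5
k=(d['frame'][y0:y1,x0:x1].max(2)>60).astype(np.uint8)
cs=max(cv2.findContours(k,0,1)[0],key=cv2.contourArea)
w=cast(d,cs[:,0]+[x0,y0],zt,True);print('px box',cv2.boundingRect(cs+[x0,y0]))
t=(w-e)@M;print('hole tool x',t[:,0].min(),t[:,0].max(),'y',t[:,1].min(),t[:,1].max())
# rear top edge of spacer (image row ~205): first dark row
ed=[]
for col in range(290,350,4):
    g=d['frame'][195:225,col].max(1)<50;ed.append((col,195+np.flatnonzero(g)[0]-.5))
print('rear edge tool x',np.median(((cast(d,ed,zt,True)-e)@M)[:,0]), np.median(((cast(d,ed,zt-16,True)-e)@M)[:,0]))
E
python3 n.py
```

```text
nest [469.06981857  23.91507826] 115.68192107318083
spacer top z 195.50285185167996 tcp [464.95356735  21.82916699 185.0161956 ]
px box (299, 237, 44, 30)
hole tool x -3.250043022213763 14.083361847858262 y -9.60046226832347 13.245840072918591
rear edge tool x 31.873539879569773 26.65377464042721
```

Run:
```python
from h import *
d=np.load('pics/top0.npy',allow_pickle=True).item()
x0,y0,x1,y1=265,205,355,290
f=d['frame'][y0:y1,x0:x1]
h=cv2.cvtColor(f,cv2.COLOR_RGB2HSV)
m=((h[...,1]<70)&(h[...,2]>50)).astype(np.uint8)
c=max(cv2.findContours(m,0,1)[0],key=cv2.contourArea)
w=cast(d,c[:,0]+[x0,y0],12)[:,:2]
a=np.radians(23.2);A=np.array([[np.cos(a),np.sin(a)],[-np.sin(a),np.cos(a)]])
q=w@A.T;print('ext',q.min(0),q.max(0),q.max(0)-q.min(0),'ctr',((q.min(0)+q.max(0))/2)@A, cv2.minAreaRect(np.float32(w)))
# spacer in top0 already: ~ (626.6,271.1)@z12
w=np.load('pics/w2.npy',allow_pickle=True).item()
for n,dd,b,z,fi in(('top',d,(303,241,317,254),36,False),('wr',w,(308,173,338,198),36,True)):
    g=dd['frame'][b[1]:b[3],b[0]:b[2]];k=(g.max(2)<110).astype(np.uint8)
    c=max(cv2.findContours(k,0,1)[0],key=cv2.contourArea);print(n,cv2.boundingRect(c),cv2.minEnclosingCircle(np.float32(cast(dd,c[:,0]+[b[0],b[1]],z,fi)[:,:2])))
```

```text
ext [ 380.9340956  -221.08689908] [ 496.7135662  -105.10754174] [115.77947061 115.97935734] ctr [467.58932114  22.96267891] ((467.5555725097656, 22.970741271972656), (115.74166870117188, 115.98418426513672), 23.146129608154297)
top (3, 2, 8, 9) ((466.2366027832031, 22.983430862426758), 10.904524803161621)
wr (5, 11, 19, 11) ((468.13702392578125, 22.19770050048828), 9.59541130065918)
```

Request:
carry_out:
  series:
    - [[-0.0017,0.0038,0.06],[0,0,-0.07]]
    - [[-0.0017,0.0038,0.12],[0,0,-0.07]]
    - [[-0.0017,0.0038,0.153],[0,0,-0.07]]
    - [[-0.0017,0.0038,0.153],[0,0,-0.07]]
    - [[-0.0017,0.0038,0.153],[0,0,-0.07]]
    - [[-0.0017,0.0038,0.153],[0,0,-0.07]]

```text
time: 5.62
eef_pos: [469.1, 20.8, 72.0]
orientation: [0.551, 0.834, 0.001, 0.001]
force: [-0.1, 0.9, -0.3]
width: 53.8
grasp_force: 20.0
```

Run:
```python
from h import *
for i in range(3):
    s=bot.get_state();print(s['time'],s['eef_pos'],R.from_quat(s['orientation']).as_euler('zyx',degrees=True))
    if i<2: d=bot.get_image(('wrist','scene')[i]); save(d,'n%d.png'%i)
a=cv2.imread('pics/n0.png')[80:320,200:440];b=cv2.imread('pics/n1.png')[130:250,270:390]
cv2.imwrite('pics/n2.png',np.hstack([cv2.resize(a,(400,400)),cv2.resize(b,(400,400))]))
```

```text
5.625 [469.13480887  20.83372105  71.98526416] [-1.13127288e+02  1.45868560e-01 -1.79984576e+02]
5.675 [469.02437588  20.78863461  71.94197831] [-1.13124143e+02  1.43016498e-01 -1.79984647e+02]
5.725 [468.89783008  20.73478871  71.82946236] [-1.13118028e+02  1.33491011e-01 -1.79986205e+02]
```

View pics/n2.png

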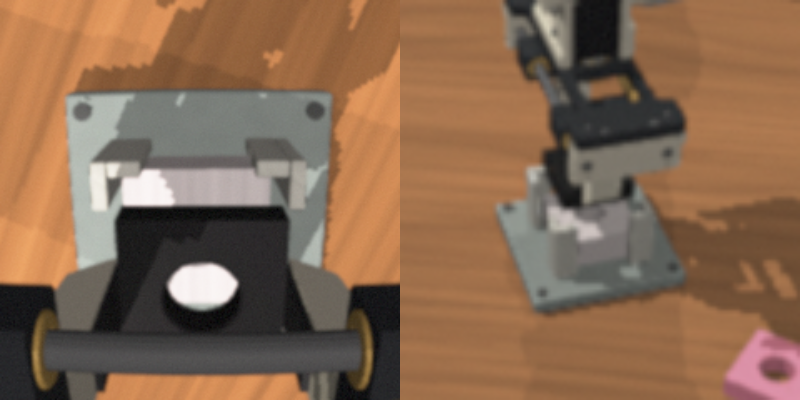

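The wrist view shows the spacer (crop x 118–288) between the rear posts (90–305), and the scene view shows it above the posts. I'll lower it with a slight lateral trim.

Request:
carry_out:
  series:
    - [[0,-0.0007,0],[0,0,0]]
    - [[0,-0.0007,0],[0,0,0]]
    - [[0,-0.0007,0],[0,0,0]]
    - [[0,-0.0007,0.01],[0,0,0]]
    - [[0,-0.0007,0.02],[0,0,0]]
    - [[0,-0.0007,0.028],[0,0,0]]
    - [[0,-0.0007,0.034],[0,0,0]]
    - [[0,-0.0007,0.034],[0,0,0]]
    - [[0,-0.0007,0.034],[0,0,0]]
    - [[0,-0.0007,0.034],[0,0,0]]

```text
time: 6.98
eef_pos: [467.6, 20.4, 45.4]
orientation: [0.551, 0.834, 0.0, 0.0]
force: [-0.4, 0.1, 0.0]
width: 53.9
grasp_force: 20.0
```

Request:
carry_out:
  series:
    - [[0.0013,0,0],[0,0,0]]
    - [[0.0013,0,0.003],[0,0,0]]
    - [[0.0013,0,0.005],[0,0,0]]
    - [[0.0013,0,0.005],[0,0,0]]
    - [[0.0013,0,0.005],[0,0,0]]
    - [[0.0013,0,0.005],[0,0,0]]

```text
time: 7.72
eef_pos: [466.9, 21.3, 41.4]
orientation: [0.551, 0.834, -0.0, -0.0]
force: [0.2, -1.1, -1.2]
width: 53.5
grasp_force: 20.0
```

Request:
carry_out:
  series:
    - [[0,0,0.0013],[0,0,0]]
    - [[0,0,0.0013],[0,0,0]]
    - [[0,0,0.0013],[0,0,0]]

```text
time: 8.1
eef_pos: [467.0, 21.3, 41.3]
orientation: [0.551, 0.834, -0.0, -0.0]
force: [-2.9, 0.0, 11.2]
width: 53.6
grasp_force: 20.0
```

Request:
carry_out:
  series:
    - [[0,0,0],[0,0,0]]
    - [[0,0,0],[0,0,0]]
    - [[0,0,0],[0,0,0]]
    - [[0,0,0],[0,0,0]]
    - [[0,0,-0.05],[0,0,0]]
    - [[0,0,-0.1],[0,0,0]]
    - [[0,0,-0.17],[0,0,0]]
    - [[0,0,-0.2],[0,0,0]]
    - [[0,0,-0.2],[0,0,0]]
    - [[0,0,-0.2],[0,0,0]]
  gripper: 0.6

```text
time: 9.35
eef_pos: [466.2, 21.3, 189.6]
orientation: [0.551, 0.834, -0.0, -0.001]
force: [-0.1, -0.5, -0.8]
width: 73.0
grasp_force: 0.0
```

Run:
```python
from h import *
s=bot.get_state();print(s['time'],s['eef_pos'],s['width'])
d=bot.get_image('wrist');save(d,'r1.png');np.save('pics/r1.npy',d,allow_pickle=True)
a=cv2.imread('pics/r1.png')[80:280,220:420];cv2.imwrite('pics/r1c.png',cv2.resize(a,(600,600)))
```

```text
9.35 [466.24859715  21.25173857 189.55371164] 73.04159282907555
```

View pics/r1c.png

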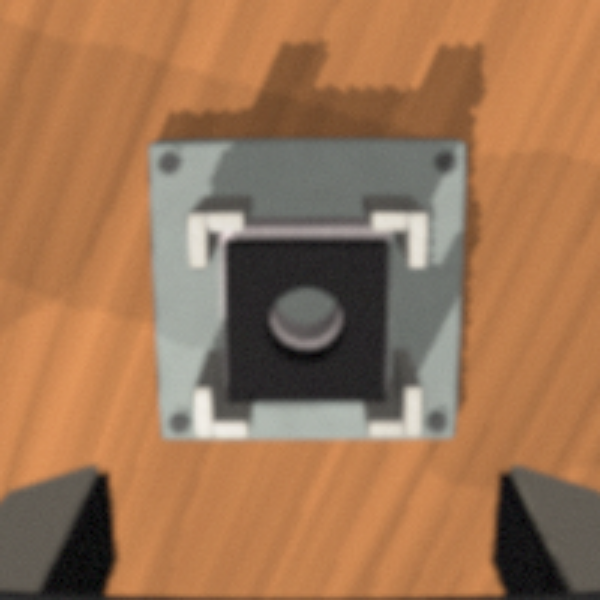

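The spacer lies flat and square inside the four posts, with the hole at crop (306,319) and post gaps of about 28 px left and 20 px right. Next is the cover.

Request:
carry_out:
  series:
    - [[0.355,0.065,0.04],[0,0,0]]
    - [[0.355,0.065,0.04],[0,0,0]]
    - [[0.355,0.065,0.04],[0,0,0]]
    - [[0.355,0.065,0.04],[0,0,0]]
    - [[0.355,0.065,0.04],[0,0,0]]
    - [[0.355,0.065,0.04],[0,0,0]]
    - [[0.355,0.065,0.04],[0,0,0]]
    - [[0.355,0.065,0.04],[0,0,0]]
    - [[0.355,0.065,0.04],[0,0,0]]

```text
time: 10.52
eef_pos: [407.9, 284.1, 160.6]
orientation: [0.552, 0.834, -0.0, 0.0]
force: [0.2, 0.3, 0.6]
width: 73.4
grasp_force: 0.0
```

Run:
```python
from h import *
# pocket and spacer in r1
d=np.load('pics/r1.npy',allow_pickle=True).item()
P=cloud(d);v,u=np.indices(P.shape[:2]);roi=(u>260)&(u<380)&(v>120)&(v<230)&(d['z_map']>0)
a=np.radians(23.2);A=np.array([[np.cos(a),np.sin(a)],[-np.sin(a),np.cos(a)]])
def ext(m,z):
    q=cast(d,np.c_[u[m],v[m]],z,True)[:,:2]@A.T;lo,hi=np.percentile(q,1,0),np.percentile(q,99,0);print(hi-lo,'ctr',((lo+hi)/2)@A,'tool y,x',(lo+hi)/2)
f=d['frame']
ext(roi&(P[...,2]>54)&(P[...,2]<64)&(f.min(2)>150),58)
ext(roi&(P[...,2]>47)&(P[...,2]<56)&(f.max(2)<60),52)
s=bot.get_state();print(s['time'],s['eef_pos'])
d=bot.get_image('wrist');save(d,'c1.png');np.save('pics/c1.npy',d,allow_pickle=True)
f=d['frame'];P=cloud(d);roi=(u>240)&(u<400)&(v>80)&(v<260)&(d['z_map']>0)&(P[...,2]<45)
for a1,b1,z in((30,40,34),(7,14,10)):
    m=roi&(P[...,2]>a1)&(P[...,2]<b1);w=cast(d,np.c_[u[m],v[m]],z,True)[:,:2]
    print(m.sum(),u[m].mean(),v[m].mean(),w.mean(0),cv2.minEnclosingCircle(np.float32(w)))
```

```text
[75.28041446 74.85731971] ctr [468.79417054  23.36707616] tool y,x [ 440.09055958 -163.20016527]
[50.88933523 52.19138459] ctr [467.98433699  23.57135152] tool y,x [ 439.42668558 -162.69338119]
10.525 [407.86008779 284.13713227 160.56879157]
642 319.08878504672896 189.5311526479751 [407.32151568 285.84502648] ((407.280517578125, 285.832763671875), 14.397599220275879)
1474 319.0535956580733 180.67774762550883 [406.10562884 288.27632127] ((407.3249206542969, 285.5224304199219), 28.196138381958008)
```

View pics/c1.png

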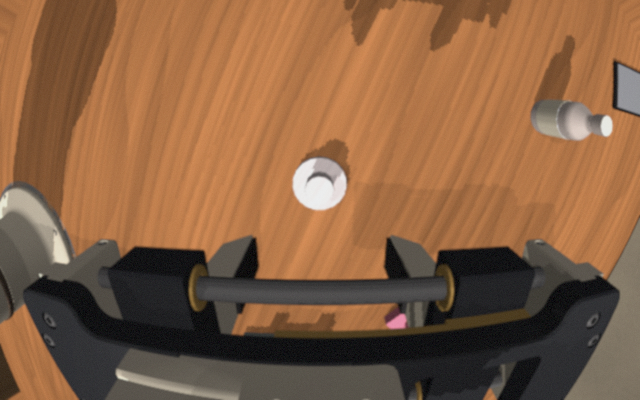

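The cover is upright at (319,185), centred between the fingers. Its knob measures 14.4 mm in radius.

Request:
carry_out:
  series:
    - [[0.0023,-0.0022,0.06],[0,0,0]]
    - [[0.0023,-0.0022,0.12],[0,0,0]]
    - [[0.0023,-0.0022,0.165],[0,0,0]]
    - [[0.0023,-0.0022,0.185],[0,0,0]]
    - [[0.0023,-0.0022,0.19],[0,0,0]]
    - [[0.0023,-0.0022,0.19],[0,0,0]]
    - [[0.0023,-0.0022,0.19],[0,0,0]]
    - [[0.0023,-0.0022,0.19],[0,0,0]]

```text
time: 11.58
eef_pos: [405.8, 286.7, 18.9]
orientation: [0.551, 0.834, 0.001, 0.0]
force: [0.1, 0.3, 0.0]
width: 73.5
grasp_force: 0.0
```

Request:
carry_out:
  series:
    - [[-0.002,-0.001,0.003],[0,0,0]]
    - [[-0.002,-0.001,0.006],[0,0,0]]
    - [[-0.002,-0.001,0.006],[0,0,0]]
    - [[-0.002,-0.001,0.006],[0,0,0]]

```text
time: 12.08
eef_pos: [404.9, 284.6, 13.4]
orientation: [0.551, 0.834, -0.0, -0.0]
force: [-0.8, 0.8, -0.1]
width: 73.6
grasp_force: 0.0
```

Request:
carry_out:
  series:
    - [[0,0,0],[0,0,0]]
    - [[0,0,0],[0,0,0]]
    - [[0,0,0],[0,0,0]]
    - [[0,0,0],[0,0,0]]
    - [[0,0,0],[0,0,0]]
    - [[0,0,0],[0,0,0]]
    - [[0,0,0],[0,0,0]]
    - [[0,0,0],[0,0,0]]
    - [[0,0,0],[0,0,0]]
    - [[0,0,0],[0,0,0]]
  gripper: -0.8
  grip_force: 25

```text
time: 13.32
eef_pos: [405.1, 284.6, 13.5]
orientation: [0.551, 0.834, 0.0, 0.0]
force: [-0.0, 0.5, -0.6]
width: 26.6
grasp_force: 25.0
```

Request:
carry_out:
  series:
    - [[0,0,-0.05],[0,0,0]]
    - [[0,0,-0.13],[0,0,0]]
    - [[-0.354,-0.0616,-0.13],[0,0,0]]
    - [[-0.354,-0.0616,-0.13],[0,0,0]]
    - [[-0.354,-0.0616,-0.13],[0,0,0]]
    - [[-0.354,-0.0616,-0.13],[0,0,0]]
    - [[-0.354,-0.0616,-0.13],[0,0,0]]
    - [[-0.354,-0.0616,-0.13],[0,0,0]]
    - [[-0.354,-0.0616,-0.13],[0,0,0]]
    - [[-0.354,-0.0616,-0.13],[0,0,0]]
    - [[-0.354,-0.0616,-0.13],[0,0,0]]
    - [[-0.354,-0.0616,-0.13],[0,0,0]]

```text
time: 14.82
eef_pos: [466.7, 22.9, 111.0]
orientation: [0.551, 0.835, 0.0, -0.0]
force: [0.3, -0.0, -1.5]
width: 25.7
grasp_force: 25.0
```

Run:
```python
from h import *
s=bot.get_state();print(s['time'],s['eef_pos'],s['width'])
d=bot.get_image('wrist');save(d,'p0.png');e=bot.get_image('scene');save(e,'p1.png')
a=cv2.imread('pics/p0.png')[80:320,200:440];b=cv2.imread('pics/p1.png')[130:250,270:390]
cv2.imwrite('pics/p2.png',np.hstack([cv2.resize(a,(400,400)),cv2.resize(b,(400,400))]))
```

```text
14.825 [466.66904625  22.93601195 110.96380378] 25.7411474792197
```

View pics/p2.png

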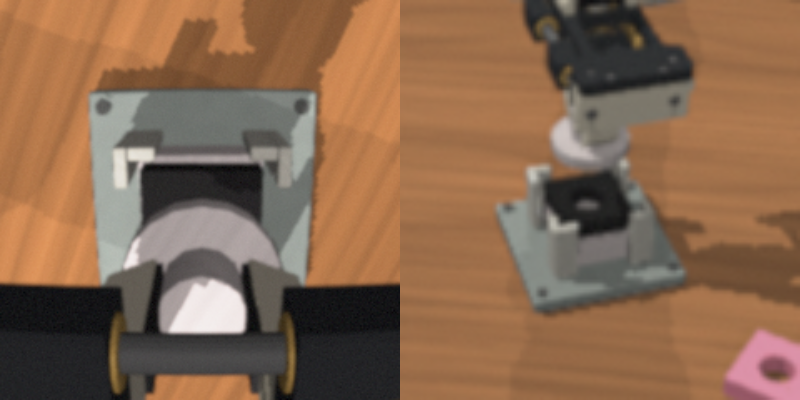

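The cover hangs level, knob up, above the nest. I'll measure where it sits in the grip, because the width crept from 26.6 to 25.7.

Run:
```python
from h import *
d=bot.get_image('wrist');s=bot.get_state();e=s['eef_pos'];M=R.from_quat(s['orientation']).as_matrix()
print(s['time'],e,s['width'])
P=cloud(d);v,u=np.indices(P.shape[:2]);f=d['frame']
T=(P-e)@M
roi=(u>265)&(u<375)&(v>190)&(v<282)&(d['z_map']>0)
print('heights',np.percentile(P[roi&(abs(T[...,0]-0)<60)][:,2],[5,25,50,75,95]))
# disc rim: first non-dark row per column over the disc, cast on disc-top and -bottom plane; circle fit r=28
# disc points
mk=roi&(T[...,2]>-2)&(T[...,2]<16)&(np.hypot(T[...,0],T[...,1])<40)
pts=T[mk];print(mk.sum(),'disc z tool',np.percentile(pts[:,2],[5,50,95]))
mt=roi&(T[...,2]>0)&(T[...,2]<6)&(np.hypot(T[...,0],T[...,1])<40)
ed=[(c,np.flatnonzero(mt[:,c])[0]) for c in range(285,360,3) if mt[:,c].any()]
from scipy.optimize import least_squares
q=np.array([T[r,c,:2] for c,r in ed]);g=least_squares(lambda p:np.hypot(*(q-p[:2]).T)-p[2],[0,0,28],loss='soft_l1');print('fit',g.x,np.abs(g.fun).mean())
g=least_squares(lambda p:np.hypot(*(q-p[:2]).T)-28,[0,0],loss='soft_l1');print('fit28',g.x,np.abs(g.fun).mean())
# tilt of disc top
A=np.c_[T[mt][:,:2],np.ones(mt.sum())];print('plane',np.linalg.lstsq(A,T[mt][:,2],rcond=None)[0])
k=roi&(T[...,2]<-17)&(T[...,2]>-25)&(abs(T[...,1])<18);print('knob top',k.sum(),T[k].mean(0),T[k].max(0),T[k].min(0))
```

```text
14.975 [466.75142979  22.44516155 110.99052279] 26.30906377582811
heights [ 11.63985558  57.17092152 108.67486564 131.42177388 188.27370161]
2646 disc z tool [0.930206   3.70387053 9.24594859]
fit [ 0.47620061  1.92104588 27.15444075] 0.20775323213996855
fit28 [-0.45947878  1.91961421] 0.2329566388341955
plane [ 2.69396047e-02 -2.92835286e-04  3.17724777e+00]
knob top 1784 [  4.37864124   1.31435121 -20.28387834] [ 14.17847144  17.96658246 -17.04392153] [ -5.66100517 -17.9574175  -24.98422605]
```

Request:
carry_out:
  series:
    - [[0,0.0005,0.02],[0,0,0]]
    - [[0,0.0005,0.035],[0,0,0]]
    - [[0,0.0005,0.048],[0,0,0]]
    - [[0,0.0005,0.054],[0,0,0]]
    - [[0,0.0005,0.058],[0,0,0]]
    - [[0,0.0005,0.058],[0,0,0]]
    - [[0,0.0005,0.058],[0,0,0]]
    - [[0,0.0005,0.058],[0,0,0]]

```text
time: 15.98
eef_pos: [467.4, 22.4, 67.8]
orientation: [0.551, 0.834, 0.0, 0.0]
force: [-0.3, -0.4, -1.9]
width: 26.0
grasp_force: 25.0
```

Request:
carry_out:
  series:
    - [[0,0,0.0015],[0,0,0]]
    - [[0,0,0.003],[0,0,0]]
    - [[0,0,0.003],[0,0,0]]
    - [[0,0,0.003],[0,0,0]]

```text
time: 16.48
eef_pos: [467.2, 22.5, 65.5]
orientation: [0.551, 0.834, 0.0, 0.0]
force: [-1.0, 0.7, 3.4]
width: 26.2
grasp_force: 25.0
```

Contact is starting: the force went from -1.9 to +3.4 N. I'll press slightly, release and retreat.

Request:
carry_out:
  series:
    - [[0,0,0.0007],[0,0,0]]
    - [[0,0,0.0007],[0,0,0]]
    - [[0,0,0.0007],[0,0,0]]

```text
time: 16.85
eef_pos: [467.2, 22.4, 65.4]
orientation: [0.551, 0.834, 0.0, 0.0]
force: [-2.6, 0.2, 10.2]
width: 26.4
grasp_force: 25.0
```

Request:
carry_out:
  series:
    - [[0,0,0],[0,0,0]]
    - [[0,0,0],[0,0,0]]
    - [[0,0,0],[0,0,0]]
    - [[0,0,0],[0,0,0]]
    - [[0,0,0],[0,0,0]]
    - [[0,0,-0.03],[0,0,0]]
    - [[0,0,-0.08],[0,0,0]]
    - [[0,0,-0.15],[0,0,0]]
    - [[0,0,-0.18],[0,0,0]]
    - [[0,0,-0.18],[0,0,0]]
    - [[0,0,-0.18],[0,0,0]]
  gripper: 0.5

```text
time: 18.23
eef_pos: [466.4, 22.3, 198.8]
orientation: [0.551, 0.834, -0.0, -0.001]
force: [-0.4, 0.1, 0.2]
width: 68.9
grasp_force: 0.0
```

Run:
```python
from h import *
s=bot.get_state();print(s['time'],s['eef_pos'],s['width'])
d=bot.get_image('wrist');save(d,'f0.png');e=bot.get_image('scene');save(e,'f1.png')
P=cloud(d);v,u=np.indices(P.shape[:2]);roi=(u>260)&(u<380)&(v>120)&(v<230)&(d['z_map']>0)
near=np.hypot(P[...,0]-468.5,P[...,1]-23.5)
m=roi&(P[...,2]>80)&(P[...,2]<92)&(near<25);w=cast(d,np.c_[u[m],v[m]],86,True)[:,:2];print('knob',P[m][:,2].mean(),cv2.minEnclosingCircle(np.float32(w)))
m=roi&(P[...,2]>59.5)&(P[...,2]<65)&(near<32);w=cast(d,np.c_[u[m],v[m]],62,True)[:,:2];print('disc',np.median(P[m][:,2]),cv2.minEnclosingCircle(np.float32(w)))
a=cv2.imread('pics/f0.png')[80:280,220:420];b=cv2.imread('pics/f1.png')[130:250,270:390]
cv2.imwrite('pics/f2.png',np.hstack([cv2.resize(a,(400,400)),cv2.resize(b,(400,400))]))
```

```text
18.225 [466.3800236   22.31120247 198.80416197] 68.8527626999672
knob 85.70009954288366 ((468.8416442871094, 23.727294921875), 14.400918960571289)
disc 61.92528462018396 ((469.0470886230469, 23.0938663482666), 28.06085205078125)
```

View pics/f2.png

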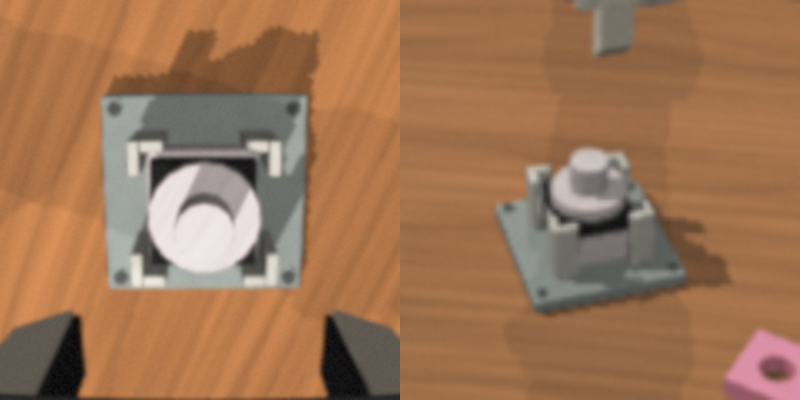

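The cover sits flat and knob up on the spacer (disc top 61.9 mm, knob top 85.7 mm). It is within about 0.5 mm of the pocket centre, and the gripper is clear.

```bash
python3 -c "
from plant import bot;print(bot.finish_job())"
```

```text
the job is handed in; nothing more can be done
None
```

The job is handed in: the black spacer lies flat on the block inside the four posts, and the cover rests on it knob up, within about 0.5 mm of the pocket centre, with the gripper clear after about 18 s.

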